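Put the dish tray home and shut the incubator

TASK

Close up the mini incubator by pushing only: while its door still stands open, push the dish tray that sticks out of it all the way in with the fingertips, without upsetting the two dishes on it. Then push the door fully shut, without slamming it. Do not grasp, pull or lift anything, leave the other things on the bench alone, and finish clear.

Things in the scene. Friction and masses are not known exactly. Their poses are not given: they have to be found in the camera images.
- incubator: Mini incubator: white and grey box, fixed, 206 wide, 230 deep, 212 high, clear roof pane. Origin: on the bench below the middle of the chamber's front plane (front ends of side walls and roof). x points into the chamber, y to the door's hinge side, z up. Grey base (to z 70) stands out to x = -34. Sizes in mm.
- tray_home (a point): Fixed point in the incubator's opening (x = -6, y = 0, z = 180 in its frame): where tray_front lies when the tray is fully home against its stop; the roof's front edge is 6 behind it, the roof's top 32 above. The opening is 158 wide, z 70 to 200. Axes as the incubator's. Sizes in mm.
- tray_front (a point): Middle of the outer face of the tray's front plate, 180 above the bench, 10 below the plate's top. Loose aluminium tray, 170 deep, 150 wide; front plate 40 high (z 150 to 190), 4 thick; slides on ledges at 2 to 6 N, 4 play each side. x into the chamber, y to the door's hinge side, z up. Starts 29 to 69 short of home. Sizes in mm.
- door (a joint): Door: white upright panel 206 wide, 138 high (z 74 to 212), 22 thick, hinged on the incubator's +y side. Angle in rad: 0 shut, 1.35 to 1.75 at the start, 1.9 at most. Opening swings the free edge to incubator -x, then +y. The inner face lies in the plane of the hinge axis, the outer face 22 further out. Sizes in mm.
- door_hinge (a point): Point on the door's upright hinge axis, at incubator x = -12, y = +103, z = 143. Turns with the door. It takes about 1 N at door_face to swing the door, and it stays where it is left. Sizes in mm.
- door_face (a point): Good point to push the door: on its outer face, 140 from the hinge axis, 185 above the bench (27 below the door's top). Turns with the door: x points through it from outside to inside, y along it to the hinge. A steel knob, 20 diameter, stands 25 off the face, 182 from the hinge, 113 above the bench. Sizes in mm.
- dish0_mid (a point): Centre of the lower of two pink Petri dishes, 88 diameter, 15 high, stacked loose on the tray. z axis up. Sizes in mm.
- dish1_mid (a point): Centre of the upper dish, of the same size, lying on the lower one. z axis up. Sizes in mm.
- dish_stack_mid (a point): Bystander: pile of six pink dishes as one piece, 88 diameter, 90 high, on the bench; the point is its centre. Sizes in mm.
- reagent_mid (a point): Bystander: closed glass reagent bottle, 60 diameter, 150 high; the point is half-way up. Sizes in mm.
- beaker_mid (a point): Bystander: glass beaker, 70 diameter, 90 high; the point is half-way up. Sizes in mm.
Things that resemble listed ones, but are neither listed nor needed, are in the scene too. What is meant by the part that bears tray_front is not black, green or pink, and is the larger of those in its own colour.

How it is judged (in metres and radians):
On the way, in this order (a step that is already met when the one before it is completed fails the run):
1. the tray is fully home (within 3 mm of its stop) while the door still stands open (x of tray_front in the frame of incubator above -0.009 m and value of joint door above 1 rad), for 0.2 s.
2. the door is shut (value of joint door below 0.035 rad), for 0.2 s.
At the end, for the whole second after the job is handed in: The door is shut (under 0.035 rad), the tray is home (front face within 3.5 mm of its stop) and level, and the two dishes lie flat in it, one on the other (centres within 20 mm) (value of joint door below 0.035 rad and x of tray_front in the frame of incubator above -0.0095 m and angle between tray_front's own z axis and vertical below 0.05 rad and angle between each of dish0_mid, dish1_mid's own z axis and vertical below 0.1 rad and horizontal distance between dish0_mid and dish1_mid below 0.02 m and z of dish0_mid in the frame of incubator above 0.155 m and z of dish1_mid in the frame of incubator above 0.165 m); the robot touches nothing.
It fails at once if the tray is lifted (5 mm) or pulled out (z of tray_front in the frame of incubator above 0.187 m or x of tray_front in the frame of incubator below -0.09 m).
It fails at once if a dish on the tray is tipped (angle between any of dish0_mid, dish1_mid's own z axis and vertical above 0.3 rad).
It fails at once if the door is slammed (closing faster than 2.5 rad/s) (velocity of joint door below -2.5 rad/s).
It fails at once if a bystander is moved more than 20 mm or lifted (distance of any of dish_stack_mid, reagent_mid, beaker_mid from where it was at the start of the episode above 0.02 m).
It also fails if it takes over 58 s, if anything falls off the work surface, if the arm or the gripper's body presses on something with over 40 N, if the wrist force passes 120 N, or if a joint passes its speed limit or range.

ROBOT

A 6-joint arm with a two-finger parallel gripper is mounted at the origin on the work surface. World frame = base frame: x ahead of the robot, y to its left, z up, the work surface at z = 0. Lengths are in m, angles in degrees, forces in N, time in s.
With the tool pointing down it reaches from about 0.4 to 0.825 m from the base axis. Payload 7 kg.
Tool frame: the origin (TCP) lies midway between the tips of the shut fingers; the grasp point (between the pads) lies 19 mm behind it; x points along the fingers, z is the direction in which the jaws open and shut, and the axes are right-handed (so a half turn about x gives the same grasp; the last joint's range is limited). The gripper opens to 88 mm and grips with 3 to 60 N. Pads are 19 mm wide; open, the fingers measure 130 mm over their backs; the gripper's body (78 mm by 193 mm) begins 47 mm behind the grasp point.
Start: joints at [86.58, 20.546, 0.682, 0, -70.136, -16.507], TCP at [0.23, 0.635, 0.227] pointing down, gripper open.
Joint ranges: [-176.03, 176.03], [-82.01, 121.73], [-58.28, 71.71], [-173.87, 95.51], [-174.79, -0.11], [-173.66, 173.66]. Speed limits (degrees/s): [136.94, 136.94, 172.46, 180, 180, 180].

INTERFACE

Orientations are given as [roll, pitch, yaw] about the fixed x, y, z axes, in that order (R = Rz(yaw) Ry(pitch) Rx(roll)).
In Python, from plant import get_state, capture, close_job gives the robot as it stands.
- The arm moves only by the tool play_rows, never from a script. Its argument "series" is one flat list of numbers, 4 for each row, row after row: the shift along the tool's x, y, z in m, then the turn about the tool's x in rad. In form: [tx, ty, tz, spin, tx, ty, tz, spin, ...]. A call has exactly 5 rows; each row shifts and turns the commanded pose from where the row before left it, along the tool's axes as they then stand; what a row does not reach is not made up. A row lasts 1/12 s, in which the tool goes at most 41.7 mm and 7.16 degrees, less where a joint would pass 70% of its speed; a pose out of reach is approached as far as the arm can. A call is refused whole if a number of a shift passes 0.0417 or a number of a turn 0.125, either way. A call with a gripper value outside its range is refused whole. "jaw" is the opening in per cent of the stroke, from 0 (shut) to 100 (fully open), set as the call begins (left out, the last holds). The fingers move at their own pace and stop on an object; "squeeze" is the grip in N (left out, the last holds). Time passes only in rows, so rows that do not move let the fingers close, or fill a call up. It gives the time, the measured TCP pose, the force and the opening at its end, in the units of the state.
- get_state(): the state, without advancing time (a new reading comes with each control period).
- capture(name): name is "side" or "top" or "wrist"; returns a dict with "img" (420x560x3 uint8, blue, green, red), "K" (3x3 intrinsics, pixels), "world_from_camera" (4x4, takes a point from camera to world coordinates). Camera axes: x right, y down, z forward; pixel columns grow to the right and rows downward; lengths in m; the calibration is good to about 2 mm. A picture is of the moment at which its call begins. There is no depth.
- close_job(): hands the job in, once; it reports no verdict.
The state is a dict: "time_s": time; "joints": joint angles; "qd": joint speeds; "joint_torque": joint torques, N m; "tcp_pos": TCP position; "eef_rot": TCP orientation; "contact_force": force on the tool from outside, world axes, zero at the start; "moment": the same for the moment, N m; "gripper_width": finger opening in m.
Only numpy, scipy, OpenCV 4.12 (cv2) and the standard library are available. Lean on these libraries where they do the work, as an engineer would, in place of code of your own. Each camera call takes 0.05 s, during which the arm holds its last target.

## Working session

There is one attempt and no reset: what is moved stays moved. The work goes in short steps, Python scripts to look and compute and a tool call to move; the robot and the scene stay as the last step left them, time stands still between calls to the robot, and variables do not carry over. Pictures are saved under pics/ and viewed, and the job is handed in when it is done.

Besides the shell and the picture viewer there is one more tool, called by a JSON object that holds its "api" and its "payload", one argument or row to a line. play_rows: Moves the arm, as the interface text tells. Its arguments: {"type":"object","properties":{"series":{"type":"array","items":{"type":"number"}},"jaw":{"type":"number"},"squeeze":{"type":"number"}},"required":["series"]}

```bash
ls; mkdir -p pics
python3 - <<'E'
from plant import get_state, capture
import cv2,numpy as np,pickle
d={}
for n in ("side","top","wrist"):
    c=capture(n); d[n]=c; cv2.imwrite(f"pics/{n}0.png",c["img"])
    print(n,c["K"].round(1).tolist(),c["world_from_camera"].round(3).tolist())
pickle.dump(d,open("c0.pkl","wb"))
print(get_state())
E
```

```text
pics
side [[420.7, 0.0, 272.6], [0.0, 420.7, 206.7], [0.0, 0.0, 1.0]] [[0.986, -0.113, 0.123, 0.364], [-0.166, -0.569, 0.806, -0.878], [-0.021, -0.815, -0.579, 0.788], [0.0, 0.0, 0.0, 1.0]]
top [[427.4, 0.0, 283.0], [0.0, 427.4, 213.2], [0.0, 0.0, 1.0]] [[-0.008, -0.976, 0.219, 0.304], [-1.0, 0.009, 0.003, 0.01], [-0.005, -0.219, -0.976, 1.139], [0.0, 0.0, 0.0, 1.0]]
wrist [[349.3, 0.0, 277.4], [0.0, 349.3, 203.6], [0.0, 0.0, 1.0]] [[-0.342, -0.909, -0.237, 0.293], [-0.94, 0.331, 0.083, 0.612], [0.003, 0.251, -0.968, 0.384], [0.0, 0.0, 0.0, 1.0]]
{'time_s': 0.15, 'joints': array([ 8.65797330e+01,  2.05817536e+01,  6.47123059e-01, -1.25730086e-02,
       -7.01355746e+01, -1.65060878e+01]), 'qd': array([ 0.01120948, -0.11713637,  0.17873405,  0.13325777, -0.02797668,
       -0.05084447]), 'joint_torque': array([-1.32559493e-03, -5.83276999e+01,  2.93292975e+01,  7.00128391e+00,
        8.74028978e-03, -1.18376634e-04]), 'tcp_pos': array([0.2299702 , 0.63424296, 0.22585711]), 'eef_rot': array([   6.94950784,   89.92880642, -102.98112652]), 'contact_force': array([-0.14504383,  0.05293785, -0.64592876]), 'moment': array([ 0.01264006,  0.00212558, -0.01210915]), 'gripper_width': 0.08755029369724614}
```

View pics/side0.png

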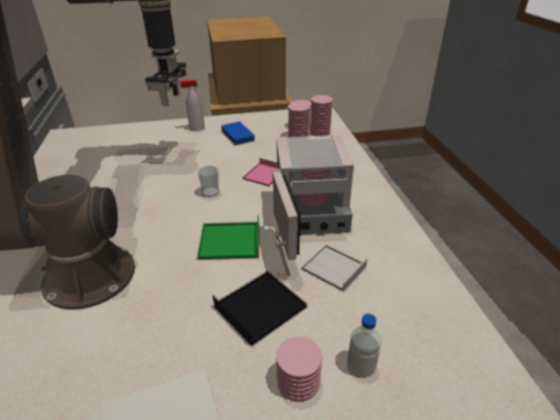

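View pics/top0.png

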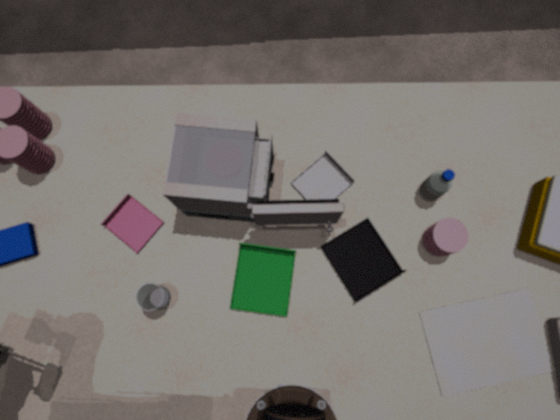

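View pics/wrist0.png

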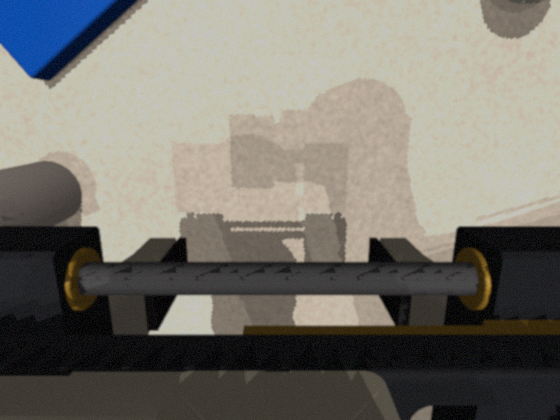

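Run:
```python
import cv2,pickle
d=pickle.load(open("c0.pkl","rb"))
cv2.imwrite("pics/z1.png",cv2.resize(d["top"]["img"][105:255,155:355],None,fx=4,fy=4,interpolation=cv2.INTER_CUBIC))
cv2.imwrite("pics/z2.png",cv2.resize(d["side"]["img"][120:290,240:380],None,fx=3.5,fy=3.5,interpolation=cv2.INTER_CUBIC))
```

```text
(no output)
```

View pics/z1.png

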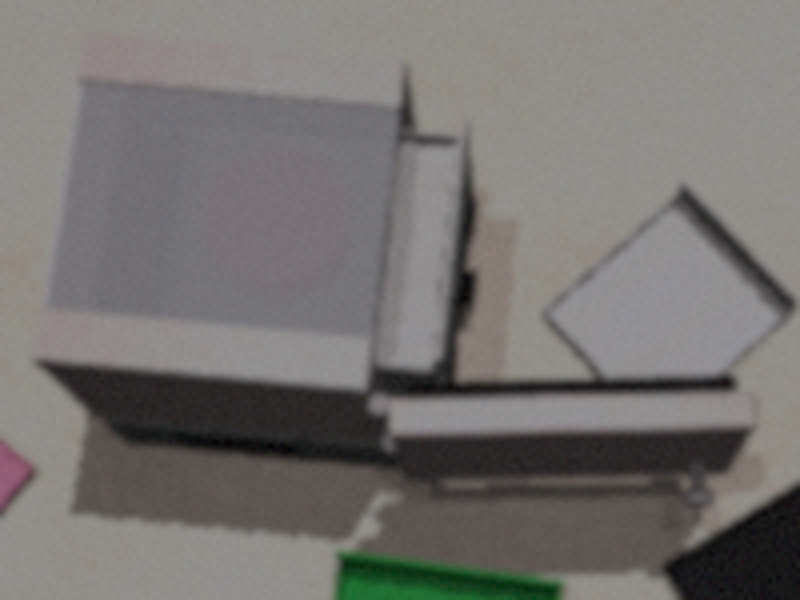

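View pics/z2.png

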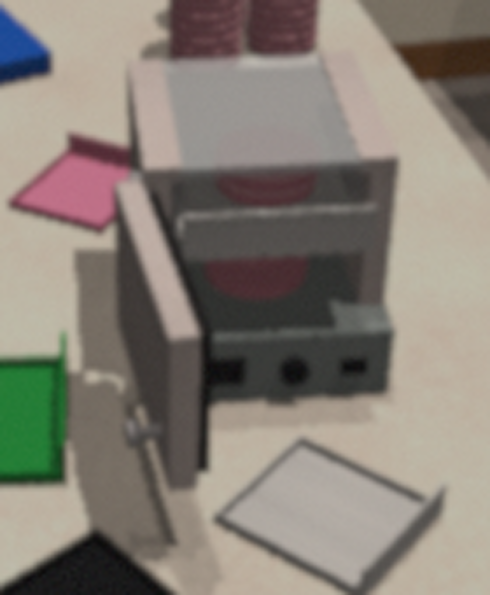

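```bash
cat > h.py <<'E'
import numpy as np
def ray(c,px,z):
    K=c["K"];T=c["world_from_camera"]
    d=T[:3,:3]@np.linalg.solve(K,[px[0],px[1],1]);o=T[:3,3]
    return o+d*(z-o[2])/d[2]
def proj(c,p):
    T=np.linalg.inv(c["world_from_camera"]);q=T[:3,:3]@np.asarray(p)+T[:3,3];q=c["K"]@q;return q[:2]/q[2]
E
python3 - <<'E'
import pickle,numpy as np
from h import *
d=pickle.load(open("c0.pkl","rb"));t=d["top"]
def zp(x,y,z): 
    return ray(t,(155+(x+.5)/4-.5,105+(y+.5)/4-.5),z)
P={k:zp(*v) for k,v in dict(rff=(403,65,.212),rfn=(366,390,.212),rbf=(85,40,.212),rbn=(38,362,.212),
 dhi=(388,393,.212),dfi=(752,390,.212),dho=(400,437,.212),dfo=(748,430,.212),tf=(464,138,.19),tn=(446,368,.19)).items()}
for k,v in P.items(): print(k,v.round(4))
n=lambda a,b:np.linalg.norm(P[a]-P[b])
print("w",n('rff','rfn'),n('rbf','rbn'),"depth",n('rff','rbf'),n('rfn','rbn'),"door",n('dhi','dfi'),n('dho','dfo'),"th",n('dfi','dfo'),n('dhi','dho'),"tray",n('tf','tn'))
# side
s=d["side"]
def zs(x,y,z): return ray(s,(240+(x+.5)/3.5-.5,120+(y+.5)/3.5-.5),z)
for k,v in dict(rff=(395,158,.212),rfn=(142,172,.212),dfi=(203,330,.212),dfo=(168,340,.212),tf=(378,207,.19),tn=(182,217,.19)).items(): print("side",k,zs(*v).round(4))
x=(P['rff']-P['rbf']+P['rfn']-P['rbn']);print("yaw incub x", np.degrees(np.arctan2(-x[1],-x[0])))
y=P['rfn']-P['rff'];print("yaw from y", np.degrees(np.arctan2(y[1],y[0]))-90)
v=P['dfi']-P['dhi'];print("door dir",np.degrees(np.arctan2(v[1],v[0])));v=P['dfo']-P['dho'];print(np.degrees(np.arctan2(v[1],v[0])))
v=P['tn']-P['tf'];print("tray",np.degrees(np.arctan2(v[1],v[0]))-90)
E
```

```text
rff [0.7337 0.0759 0.212 ]
rfn [0.538  0.0955 0.212 ]
rbf [0.7515 0.2628 0.212 ]
rbn [0.556  0.2801 0.212 ]
dhi [0.5362 0.0832 0.212 ]
dfi [ 0.5359 -0.1203  0.212 ]
dho [0.5109 0.0763 0.212 ]
dfo [ 0.513  -0.1172  0.212 ]
tf [0.6969 0.0411 0.19  ]
tn [0.5562 0.0517 0.19  ]
w 0.19662011506280402 0.19622397522088839 depth 0.18770757021737286 0.1855042705648433 door 0.20345718559698175 0.1934875397915545 th 0.023102338452713318 0.026191373903496698 tray 0.14114026962019324
side rff [0.733  0.0758 0.212 ]
side rfn [0.5359 0.0943 0.212 ]
side dfi [ 0.5381 -0.1159  0.212 ]
side dfo [ 0.5134 -0.1223  0.212 ]
side tf [0.7105 0.0426 0.19  ]
side tn [0.5601 0.0584 0.19  ]
yaw incub x 84.48514676575059
yaw from y 84.28299229977222
door dir -90.07182463541109
-89.36960280174192
tray 85.67940612970608
```

```bash
cat >> h.py <<'E'
from scipy.spatial.transform import Rotation as Ro
YAW=84.4; O=np.array([.6355,.085,0])
X=np.array([np.cos(np.radians(YAW)),np.sin(np.radians(YAW)),0]);Y=np.array([-X[1],X[0],0]);Z=np.array([0,0,1.])
def inc(p): p=np.asarray(p)-O; return np.array([p@X,p@Y,p[2]])
def wld(q): return O+X*q[0]+Y*q[1]+Z*q[2]
def toolR(s): return Ro.from_euler('xyz',s["eef_rot"],degrees=True).as_matrix()
E
python3 - <<'E'
from h import *
from plant import get_state
s=get_state();R=toolR(s);print(R.round(3))
zt=R[:,2]
for T in (Y,-Y):
    a=np.arctan2(np.cross(zt,T)@R[:,0],zt@T);print("spin rad",a)
tgt=wld([-.12,0,.27]);print(tgt, R.T@(tgt-s["tcp_pos"]), tgt-s["tcp_pos"])
E
```

```text
[[-0.     0.94  -0.341]
 [-0.001 -0.341 -0.94 ]
 [-1.     0.     0.001]]
spin rad 1.3206796716937959
spin rad -1.8209129818959973
[ 0.62379005 -0.03442729  0.27      ] [-0.04344314  0.59817681  0.49442874] [ 0.39381985 -0.66867025  0.04414289]
```

{"api": "play_rows", "payload": {
  "series": [-0.025,0,0,0,-0.025,0.0,0.0,0,0,0.024,0.02,0,0,0.024,0.02,0,0,0.024,0.02,0],
  "jaw": 50
}}

```text
time_s: 0.57
tcp_pos: [0.2774, 0.5528, 0.2763]
eef_rot: [-23.2, 90.0, -133.0]
contact_force: [0.7, -0.1, -1.2]
gripper_width: 0.06
```

{"api": "play_rows", "payload": {
  "series": [0,0.028,0.023,0,0,0.028,0.023,0,0,0.028,0.023,0,0,0.028,0.023,0,0,0.028,0.023,0]
}}

```text
time_s: 0.98
tcp_pos: [0.3702, 0.396, 0.2765]
eef_rot: [-20.5, 90.0, -130.4]
contact_force: [0.6, 1.1, 0.2]
gripper_width: 0.044
```

{"api": "play_rows", "payload": {
  "series": [0,0.028,0.023,0,0,0.028,0.023,0,0,0.028,0.023,0,0,0.028,0.023,0,0,0.028,0.023,0]
}}

```text
time_s: 1.4
tcp_pos: [0.4625, 0.2402, 0.2766]
eef_rot: [-158.2, 90.0, 91.9]
contact_force: [0.5, 0.5, -0.5]
gripper_width: 0.0437
```

{"api": "play_rows", "payload": {
  "series": [0,0.028,0.023,0,0,0.028,0.023,0,0,0.028,0.023,0,0,0.028,0.023,0,0,0.028,0.023,0]
}}

```text
time_s: 1.82
tcp_pos: [0.555, 0.0844, 0.2766]
eef_rot: [-136.3, 90.0, 113.8]
contact_force: [1.2, 1.3, 0.2]
gripper_width: 0.0438
```

{"api": "play_rows", "payload": {
  "series": [0,0,0,0.11,0,0,0,0.11,0,0,0,0.11,0,0,0,0.11,0,0,0,0.11]
}}

```text
time_s: 2.23
tcp_pos: [0.5544, 0.0858, 0.2762]
eef_rot: [-22.0, 90.0, -163.8]
contact_force: [-0.1, 0.9, 0.3]
gripper_width: 0.0439
```

{"api": "play_rows", "payload": {
  "series": [0,0,0,0.11,0,0,0,0.11,0,0,0,0.11,0,0,0,0.11,0,0,0,0.11]
}}

```text
time_s: 2.65
tcp_pos: [0.5544, 0.0861, 0.2763]
eef_rot: [5.4, 90.0, -167.8]
contact_force: [-0.2, -0.2, 0.5]
gripper_width: 0.0435
```

{"api": "play_rows", "payload": {
  "series": [0,0,0,0.11,0,0,0,0.11,0,0,0,0,0,0,0,0,0,0,0,0]
}}

```text
time_s: 3.07
tcp_pos: [0.5545, 0.0861, 0.2765]
eef_rot: [24.7, 90.0, -160.6]
contact_force: [0.4, -0.5, 0.1]
gripper_width: 0.0435
```

```bash
cat > st.py <<'E'
from h import *
from plant import get_state,capture
import cv2,sys
s=get_state();R=toolR(s);p=s["tcp_pos"]
print(s["time_s"],"tcp",p.round(4),"inc",inc(p).round(4),"w",s["gripper_width"].round(4),"F",s["contact_force"].round(1),"J",s["joints"].round(1))
zt=R[:,2];print("spin to Y",np.arctan2(np.cross(zt,Y)@R[:,0],zt@Y).round(4),"tool y in inc",[round(float(R[:,1]@v),3) for v in (X,Y,Z)],"tool x",R[:,0].round(3))
for a in sys.argv[1:]:
    n,f=a.split(":");cv2.imwrite("pics/"+f,capture(n)["img"])
E
python3 st.py wrist:w1.png
```

```text
Traceback (most recent call last):
  File "st.py", line 5, in <module>
    print(s["time_s"],"tcp",p.round(4),"inc",inc(p).round(4),"w",s["gripper_width"].round(4),"F",s["contact_force"].round(1),"J",s["joints"].round(1))
                                                                 ^^^^^^^^^^^^^^^^^^^^^^^^
AttributeError: 'float' object has no attribute 'round'
```

```bash
sed -i 's/s\["gripper_width"\].round(4)/round(s["gripper_width"],4)/' st.py; python3 st.py wrist:w1.png
```

```text
3.0667 tcp [0.5545 0.0861 0.2765] inc [-0.0068  0.0807  0.2765] w 0.0435 F [ 0.4 -0.5  0.1] J [ 28.8   8.2  -9.4  -0.  -72.5 -34.2]
spin to Y 0.0043 tool y in inc [-1.0, -0.004, 0.0] tool x [-0. -0. -1.]
```

View pics/w1.png

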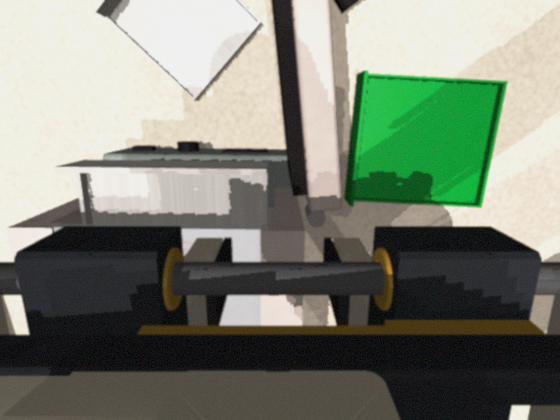

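{"api": "play_rows", "payload": {
  "series": [0,0.03,-0.02,0,0,0.03,-0.02,0,0,0.03,-0.02,0,0,0.023,-0.02,0,0,0,0,0]
}}

```text
time_s: 3.53
tcp_pos: [0.6251, -0.038, 0.2756]
eef_rot: [60.4, 89.9, -125.2]
contact_force: [0.4, 1.0, -0.1]
gripper_width: 0.0437
```

```bash
python3 st.py wrist:w2.png
```

```text
3.5333 tcp [ 0.6251 -0.038   0.2756] inc [-0.1234 -0.0017  0.2756] w 0.0437 F [ 0.4  1.  -0.1] J [ 14.4  14.5  -1.5   0.1 -74.1 -20. ]
spin to Y -0.0001 tool y in inc [-1.0, 0.0, 0.001] tool x [-0.001 -0.001 -1.   ]
```

View pics/w2.png

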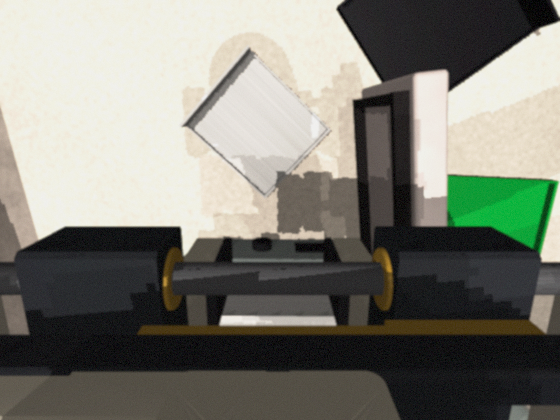

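{"api": "play_rows", "payload": {
  "series": [0.03,0,0,0,0.03,0,0,0,0.03,0,0,0,0.013,0,0,0,0,0,0,0]
}}

```text
time_s: 4.0
tcp_pos: [0.6207, -0.0337, 0.1698]
eef_rot: [10.5, 89.6, -174.9]
contact_force: [-0.5, 0.3, -0.5]
gripper_width: 0.0436
```

```bash
python3 st.py side:s1.png top:t1.png
python3 - <<'E'
import cv2
a=cv2.imread("pics/s1.png")[120:270,230:380];b=cv2.imread("pics/t1.png")[100:250,170:370]
cv2.imwrite("pics/st1.png",cv2.hconcat([cv2.resize(a,(400,400),interpolation=3),cv2.resize(b,(400,400) if 0 else (400,400),interpolation=3)]))
E
```

```text
4.0 tcp [ 0.6207 -0.0337  0.1698] inc [-0.1195  0.0032  0.1698] w 0.0436 F [-0.5  0.3 -0.5] J [ 14.8  18.1 -10.6  -0.1 -61.7 -20.3]
spin to Y 0.0022 tool y in inc [-1.0, -0.002, 0.001] tool x [-0.006 -0.001 -1.   ]
```

View pics/st1.png

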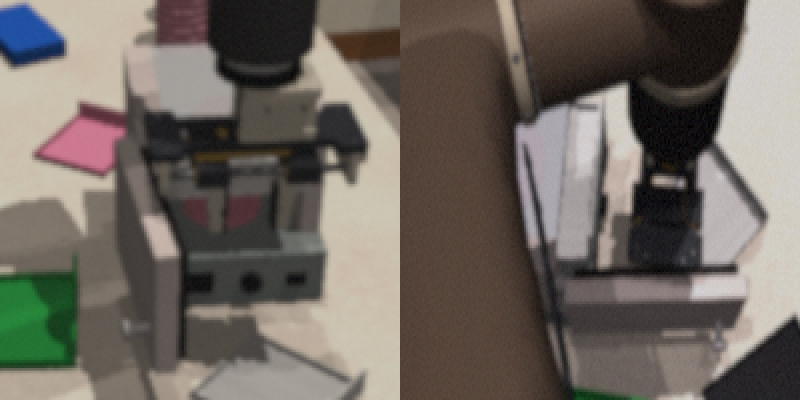

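{"api": "play_rows", "payload": {
  "series": [0,-0.015,0,0,0,-0.015,0,0,0,-0.012,0,0,0,-0.008,0,0,0,-0.004,0,0]
}}

```text
time_s: 4.52
tcp_pos: [0.6289, 0.0216, 0.1743]
eef_rot: [-154.5, 89.9, 20.1]
contact_force: [0.6, -0.5, 0.7]
gripper_width: 0.044
```

{"api": "play_rows", "payload": {
  "series": [0,-0.003,0,0,0,-0.003,0,0,0,-0.003,0,0,0,-0.003,0,0,0,-0.003,0,0]
}}

```text
time_s: 4.93
tcp_pos: [0.6299, 0.0345, 0.1735]
eef_rot: [41.3, 90.0, -144.3]
contact_force: [0.0, 0.3, -0.1]
gripper_width: 0.0441
```

```bash
python3 st.py
```

```text
4.9333 tcp [0.6299 0.0345 0.1735] inc [-0.0508  0.0006  0.1735] w 0.0441 F [ 0.   0.3 -0.1] J [ 20.8  18.6  -9.4   0.  -62.  -26.4]
spin to Y 0.0003 tool y in inc [-1.0, -0.0, 0.0] tool x [-0. -0. -1.]
```

{"api": "play_rows", "payload": {
  "series": [0,-0.003,0,0,0,-0.003,0,0,0,-0.003,0,0,0,-0.003,0,0,0,-0.003,0,0]
}}

```text
time_s: 5.35
tcp_pos: [0.6313, 0.0494, 0.1735]
eef_rot: [50.5, 90.0, -135.1]
contact_force: [-0.0, -2.5, 0.2]
gripper_width: 0.044
```

{"api": "play_rows", "payload": {
  "series": [0,-0.003,0,0,0,-0.003,0,0,0,-0.003,0,0,0,-0.002,0,0,0,-0.002,0,0]
}}

```text
time_s: 5.77
tcp_pos: [0.6326, 0.0627, 0.1735]
eef_rot: [25.2, 90.0, -160.3]
contact_force: [-0.4, -3.3, -0.2]
gripper_width: 0.0442
```

```bash
python3 st.py
```

```text
5.7667 tcp [0.6326 0.0627 0.1735] inc [-0.0225  0.0007  0.1735] w 0.0442 F [-0.4 -3.3 -0.2] J [ 23.2  19.   -8.8  -0.  -62.2 -28.8]
spin to Y 0.0009 tool y in inc [-1.0, -0.001, 0.0] tool x [-0. -0. -1.]
```

{"api": "play_rows", "payload": {
  "series": [0,-0.002,0,0,0,-0.001,0,0,0,-0.001,0,0,0,-0.001,0,0,0,-0.001,0,0]
}}

```text
time_s: 6.18
tcp_pos: [0.6332, 0.0685, 0.1735]
eef_rot: [1.2, 90.0, 175.6]
contact_force: [-0.5, -2.6, -0.1]
gripper_width: 0.0437
```

{"api": "play_rows", "payload": {
  "series": [0,-0.001,0,0,0,-0.001,0,0,0,-0.001,0,0,0,-0.001,0,0,0,-0.001,0,0]
}}

```text
time_s: 6.6
tcp_pos: [0.6323, 0.0698, 0.1736]
eef_rot: [60.0, 89.6, -125.6]
contact_force: [-3.7, -18.2, 3.3]
gripper_width: 0.0438
```

```bash
python3 st.py
```

```text
6.6 tcp [0.6323 0.0698 0.1736] inc [-0.0155  0.0017  0.1736] w 0.0438 F [ -3.7 -18.2   3.3] J [ 24.   19.2  -8.6   0.2 -62.5 -29.7]
spin to Y -0.001 tool y in inc [-1.0, 0.001, 0.005] tool x [-0.004 -0.005 -1.   ]
```

{"api": "play_rows", "payload": {
  "series": [0,0,0,0,0,0,0,0,0,0,0,0,0,0.003,0,0,0,0.003,0,0]
}}

```text
time_s: 7.02
tcp_pos: [0.6333, 0.0675, 0.1736]
eef_rot: [-125.2, 89.9, 49.2]
contact_force: [0.4, 0.6, -0.0]
gripper_width: 0.0437
```

{"api": "play_rows", "payload": {
  "series": [0,0.01,0,0,0,0.02,0,0,0,0.03,0,0,0,0.03,0,0,0,0.01,0,0],
  "jaw": 0
}}

```text
time_s: 7.43
tcp_pos: [0.623, -0.0347, 0.1737]
eef_rot: [-124.0, 90.0, 50.4]
contact_force: [0.1, 0.3, -0.1]
gripper_width: 0.0163
```

```bash
python3 st.py side:s2.png top:t2.png
python3 - <<'E'
import cv2
a=cv2.imread("pics/s2.png")[120:270,230:380];b=cv2.imread("pics/t2.png")[110:235,170:295]
cv2.imwrite("pics/st2.png",cv2.hconcat([cv2.resize(a,(400,400),interpolation=3),cv2.resize(b,(400,400),interpolation=3)]))
E
```

```text
7.4333 tcp [ 0.623  -0.0347  0.1737] inc [-0.1203  0.0008  0.1737] w 0.0163 F [ 0.1  0.3 -0.1] J [ 14.7  17.9 -10.3  -0.  -61.7 -20.3]
spin to Y -0.0002 tool y in inc [-1.0, 0.0, -0.0] tool x [ 0.  0. -1.]
```

View pics/st2.png

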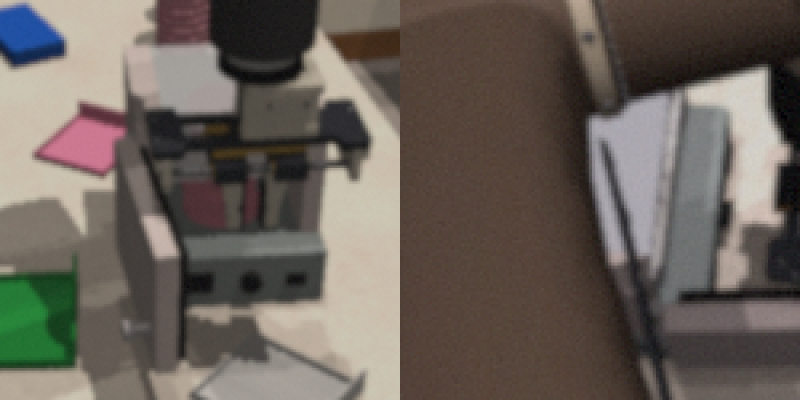

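{"api": "play_rows", "payload": {
  "series": [-0.03,0,0,0,-0.035,0,0,0,-0.035,0,0,0,0,0.01,0.03,0,0,0.01,0.035,0],
  "jaw": 0
}}

```text
time_s: 7.95
tcp_pos: [0.5589, -0.0445, 0.2752]
eef_rot: [-161.7, 89.8, 12.8]
contact_force: [0.5, -0.5, -0.9]
gripper_width: 0.0002
```

{"api": "play_rows", "payload": {
  "series": [0,0.01,0.035,0,0,0.003,0.035,0,0,0,0.03,0,0,0,0,0.11,0,0,0,0.11]
}}

```text
time_s: 8.37
tcp_pos: [0.4551, -0.0481, 0.2747]
eef_rot: [-136.0, 89.8, 25.6]
contact_force: [0.8, -0.4, -0.6]
gripper_width: 0.0004
```

{"api": "play_rows", "payload": {
  "series": [0,0,0,0.11,0,0,0,0.11,0,0,0,0.11,0,0,0,0.11,0,0,0,0.11]
}}

```text
time_s: 8.78
tcp_pos: [0.4563, -0.0481, 0.2738]
eef_rot: [-92.8, 89.9, 37.3]
contact_force: [-0.1, 0.0, -0.4]
gripper_width: 0.0006
```

{"api": "play_rows", "payload": {
  "series": [0,0,0,0.11,0,0,0,0.11,0,0,0,0.11,0,0,0,0.11,0,0,0,0.11]
}}

```text
time_s: 9.2
tcp_pos: [0.4563, -0.0481, 0.2738]
eef_rot: [-59.4, 89.9, 39.2]
contact_force: [0.7, -0.5, 1.0]
gripper_width: 0.0006
```

{"api": "play_rows", "payload": {
  "series": [0,0,0,0.12,0,0,0,0,0,0,0,0,0,0,0,0,0,0,0,0]
}}

```text
time_s: 9.62
tcp_pos: [0.4561, -0.0487, 0.2736]
eef_rot: [-48.4, 90.0, 43.7]
contact_force: [-0.5, 0.2, -0.5]
gripper_width: 0.0005
```

```bash
cat >> st.py <<'E'
th=1.47
def door(th): 
    d=np.array([-np.sin(th),-np.cos(th),0]);n=np.array([-np.cos(th),np.sin(th),0]);return d,n
d_,n_=door(th);q=inc(p)-np.array([-.012,.103,0])
print("from hinge: along",round(q@d_,4),"off inner plane",round(q@n_,4), "door th seen by tool y", np.arctan2(R[:,1]@Y,-(R[:,1]@X)).round(3))
E
python3 st.py wrist:w3.png top:t3.png side:s3.png
```

```text
9.6167 tcp [ 0.4561 -0.0487  0.2736] inc [-0.1506  0.1655  0.2736] w 0.0005 F [-0.5  0.2 -0.5] J [  18.6   -2.2  -20.8   -0.   -71.3 -106.5]
spin to Y -1.4362 tool y in inc [-0.134, 0.991, -0.0] tool x [ 0.  0. -1.]
from hinge: along 0.1316 off inner plane 0.0761 door th seen by tool y 1.436
```

View pics/w3.png

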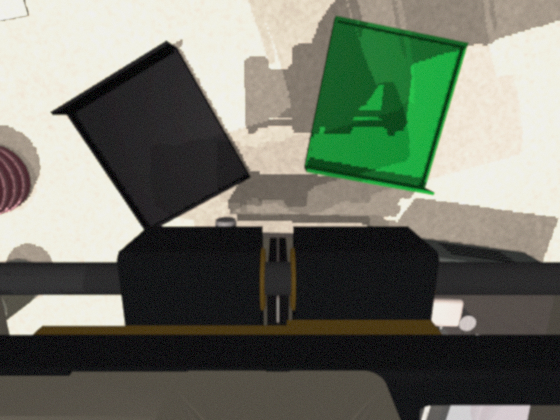

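View pics/t3.png

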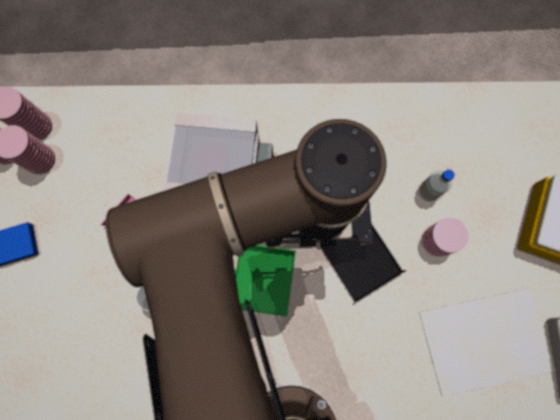

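View pics/s3.png

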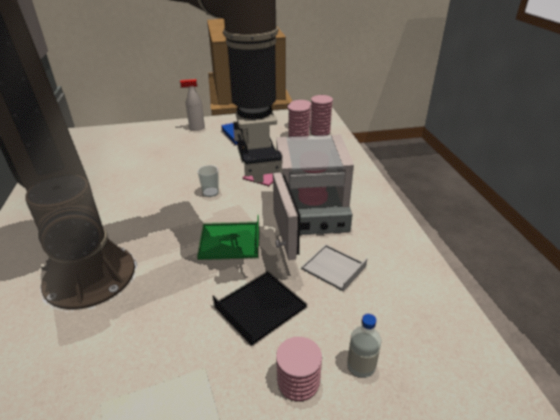

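{"api": "play_rows", "payload": {
  "series": [0.03,0,0,0,0.03,0,0,0,0.03,0,0,0,0,-0.01,0,0,0,-0.01,0,0]
}}

```text
time_s: 10.18
tcp_pos: [0.4761, -0.0486, 0.1833]
eef_rot: [115.6, 89.9, -152.4]
contact_force: [1.4, 0.7, 0.5]
gripper_width: 0.0005
```

{"api": "play_rows", "payload": {
  "series": [0,-0.006,0,0,0,-0.005,0,0,0,-0.005,0,0,0,-0.005,0,0,0,-0.004,0,0]
}}

```text
time_s: 10.6
tcp_pos: [0.5019, -0.0474, 0.1842]
eef_rot: [-78.7, 89.9, 13.2]
contact_force: [-1.3, -0.6, 0.5]
gripper_width: 0.0004
```

```bash
python3 st.py
```

```text
10.6 tcp [ 0.5019 -0.0474  0.1842] inc [-0.1448  0.1201  0.1842] w 0.0004 F [-1.3 -0.6  0.5] J [  17.     6.3  -24.1    0.   -59.6 -105. ]
spin to Y -1.4393 tool y in inc [-0.131, 0.991, -0.001] tool x [ 0.001  0.    -1.   ]
from hinge: along 0.1304 off inner plane 0.0304 door th seen by tool y 1.439
```

{"api": "play_rows", "payload": {
  "series": [0,-0.0065,-0.0014,-0.04,0,-0.0065,-0.0014,-0.05,0,-0.0065,-0.0014,-0.05,0,-0.0065,-0.0014,-0.05,0,-0.0065,-0.0014,-0.05]
}}

```text
time_s: 11.02
tcp_pos: [0.5342, -0.0506, 0.1838]
eef_rot: [115.0, 90.0, -139.1]
contact_force: [-0.7, -1.7, 0.1]
gripper_width: 0.0007
```

```bash
sed -i 's/^th=1.47/th=float(np.arctan2(R[:,1]@Y,-(R[:,1]@X)))/' st.py; python3 st.py side:s4.png; python3 -c "
import cv2
cv2.imwrite('pics/s4c.png',cv2.resize(cv2.imread('pics/s4.png')[100:300,200:400],(600,600),interpolation=3))"
```

```text
11.0167 tcp [ 0.5342 -0.0506  0.1838] inc [-0.1448  0.0876  0.1838] w 0.0007 F [-0.7 -1.7  0.1] J [ 15.5   9.5 -20.3   0.  -60.2 -89.7]
spin to Y -1.1969 tool y in inc [-0.365, 0.931, 0.0] tool x [-0. -0. -1.]
from hinge: along 0.1293 off inner plane 0.0341 door th seen by tool y 1.197
```

View pics/s4c.png

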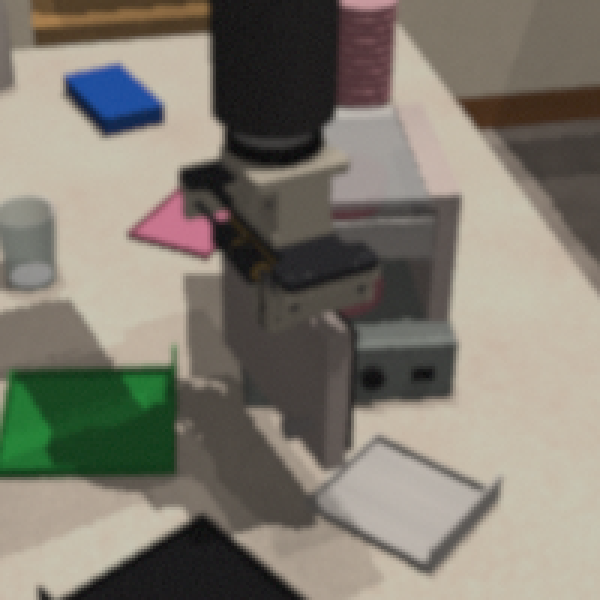

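{"api": "play_rows", "payload": {
  "series": [0,-0.0065,-0.0015,-0.05,0,-0.0065,-0.0015,-0.05,0,-0.0065,-0.0015,-0.05,0,-0.0065,-0.0015,-0.05,0,-0.0065,-0.0015,-0.05]
}}

```text
time_s: 11.48
tcp_pos: [0.567, -0.0457, 0.1837]
eef_rot: [92.0, 90.0, -147.9]
contact_force: [-0.9, -0.7, -0.5]
gripper_width: 0.0007
```

{"api": "play_rows", "payload": {
  "series": [0,-0.0065,-0.0015,-0.05,0,-0.0065,-0.0015,-0.05,0,-0.0065,-0.0015,-0.05,0,-0.0065,-0.0015,-0.05,0,-0.0065,-0.0015,-0.05]
}}

```text
time_s: 11.9
tcp_pos: [0.5977, -0.0327, 0.1838]
eef_rot: [103.0, 90.0, -122.7]
contact_force: [-0.5, -1.0, -0.8]
gripper_width: 0.0002
```

```bash
python3 st.py
```

```text
11.9 tcp [ 0.5977 -0.0327  0.1838] inc [-0.1209  0.0261  0.1838] w 0.0002 F [-0.5 -1.  -0.8] J [ 15.6  15.2 -12.8   0.  -62.  -61.2]
spin to Y -0.6983 tool y in inc [-0.766, 0.643, 0.0] tool x [-0. -0. -1.]
from hinge: along 0.1289 off inner plane 0.0339 door th seen by tool y 0.698
```

{"api": "play_rows", "payload": {
  "series": [0,-0.0065,-0.0015,-0.05,0,-0.0065,-0.0015,-0.05,0,-0.0065,-0.0015,-0.05,0,-0.0065,-0.0015,-0.05,0,-0.0065,-0.0015,-0.05]
}}

```text
time_s: 12.32
tcp_pos: [0.6244, -0.0126, 0.1838]
eef_rot: [129.7, 90.0, -81.6]
contact_force: [0.2, -1.7, 0.0]
gripper_width: 0.0003
```

{"api": "play_rows", "payload": {
  "series": [0,-0.0065,-0.0015,-0.05,0,-0.0065,-0.0015,-0.05,0,-0.0065,-0.0015,-0.05,0,-0.0052,-0.0012,-0.04,0,-0.004,-0.0009,-0.03]
}}

```text
time_s: 12.73
tcp_pos: [0.6431, 0.0104, 0.1838]
eef_rot: [164.3, 90.0, -34.4]
contact_force: [0.1, -1.4, -0.4]
gripper_width: 0.0005
```

```bash
python3 st.py
```

```text
12.7333 tcp [0.6431 0.0104 0.1838] inc [-0.0735 -0.0149  0.1838] w 0.0005 F [ 0.1 -1.4 -0.4] J [ 18.3  19.2  -7.    0.  -63.7 -37. ]
spin to Y -0.2283 tool y in inc [-0.974, 0.226, 0.0] tool x [ 0. -0. -1.]
from hinge: along 0.1288 off inner plane 0.0332 door th seen by tool y 0.228
```

{"api": "play_rows", "payload": {
  "series": [0,-0.0039,-0.0009,-0.03,0,-0.0039,-0.0009,-0.03,0,-0.0039,-0.0009,-0.03,0,-0.0039,-0.0009,-0.03,0,-0.0039,-0.0009,-0.03]
}}

```text
time_s: 13.15
tcp_pos: [0.6524, 0.0278, 0.1838]
eef_rot: [163.1, 90.0, -27.0]
contact_force: [0.6, -0.7, 0.9]
gripper_width: 0.0004
```

{"api": "play_rows", "payload": {
  "series": [0,-0.0025,-0.0006,-0.02,0,-0.0025,-0.0006,-0.02,0,-0.0015,0,-0.02,0,-0.0015,0,-0.015,0,-0.001,0,0]
}}

```text
time_s: 13.57
tcp_pos: [0.6547, 0.0366, 0.1836]
eef_rot: [-171.2, 90.0, 3.0]
contact_force: [0.8, -0.8, -0.4]
gripper_width: 0.0005
```

```bash
python3 st.py
```

```text
13.5667 tcp [0.6547 0.0366 0.1836] inc [-0.0463 -0.0239  0.1836] w 0.0005 F [ 0.8 -0.8 -0.4] J [ 20.2  20.4  -5.3   0.  -64.3 -26. ]
spin to Y -0.0034 tool y in inc [-1.0, 0.003, -0.0] tool x [ 0.  0. -1.]
from hinge: along 0.127 off inner plane 0.0338 door th seen by tool y 0.003
```

{"api": "play_rows", "payload": {
  "series": [0,-0.001,0,0,0,-0.001,0,0,0,-0.001,0,0,0,-0.001,0,0,0,-0.001,0,0]
}}

```text
time_s: 13.98
tcp_pos: [0.655, 0.0393, 0.1836]
eef_rot: [76.4, 89.8, -109.5]
contact_force: [1.0, -13.7, -0.5]
gripper_width: 0.0004
```

```bash
python3 st.py
```

```text
13.9833 tcp [0.655  0.0393 0.1836] inc [-0.0436 -0.0239  0.1836] w 0.0004 F [  1.  -13.7  -0.5] J [ 20.5  20.5  -5.3   0.2 -64.4 -26.5]
spin to Y -0.005 tool y in inc [-1.0, 0.005, 0.003] tool x [-0.001 -0.003 -1.   ]
from hinge: along 0.127 off inner plane 0.031 door th seen by tool y 0.005
```

Stop reached at the expected x (‑43.6 vs ‑43.5 mm). I hold, then back off and look.

{"api": "play_rows", "payload": {
  "series": [0,0,0,0,0,0,0,0,0,0,0,0,0,0.003,0,0,0,0.004,0,0]
}}

```text
time_s: 14.4
tcp_pos: [0.6544, 0.0346, 0.1834]
eef_rot: [-61.1, 90.0, 113.0]
contact_force: [-0.3, -0.3, -0.3]
gripper_width: 0.0004
```

{"api": "play_rows", "payload": {
  "series": [0,0.02,0,0,0,0.03,0,0,0,0.035,0,0,0,0.035,0,0,0,0.02,0,0]
}}

```text
time_s: 14.82
tcp_pos: [0.6396, -0.107, 0.1836]
eef_rot: [-78.0, 90.0, 96.1]
contact_force: [0.2, 0.2, -0.0]
gripper_width: 0.0006
```

{"api": "play_rows", "payload": {
  "series": [-0.03,0,0,0,-0.03,0,0,0,-0.03,0,0,0,0,0,0,0,0,0,0,0]
}}

```text
time_s: 15.23
tcp_pos: [0.6413, -0.1045, 0.276]
eef_rot: [-162.7, 89.7, 11.4]
contact_force: [-0.8, 0.3, -1.4]
gripper_width: 0.0006
```

```bash
python3 st.py top:t5.png side:s5.png wrist:w5.png
python3 - <<'E'
import cv2
a=cv2.imread("pics/s5.png")[110:260,230:380];b=cv2.imread("pics/t5.png")[100:230,155:285]
cv2.imwrite("pics/st5.png",cv2.hconcat([cv2.resize(a,(400,400),interpolation=3),cv2.resize(b,(400,400),interpolation=3)]))
E
```

```text
15.2333 tcp [ 0.6413 -0.1045  0.276 ] inc [-0.188  -0.0242  0.276 ] w 0.0006 F [-0.8  0.3 -1.4] J [  7.9  16.6   1.4  -0.  -74.6 -13.7]
spin to Y -0.0042 tool y in inc [-1.0, 0.004, -0.001] tool x [ 0.005  0.001 -1.   ]
from hinge: along 0.128 off inner plane 0.1755 door th seen by tool y 0.004
```

View pics/st5.png

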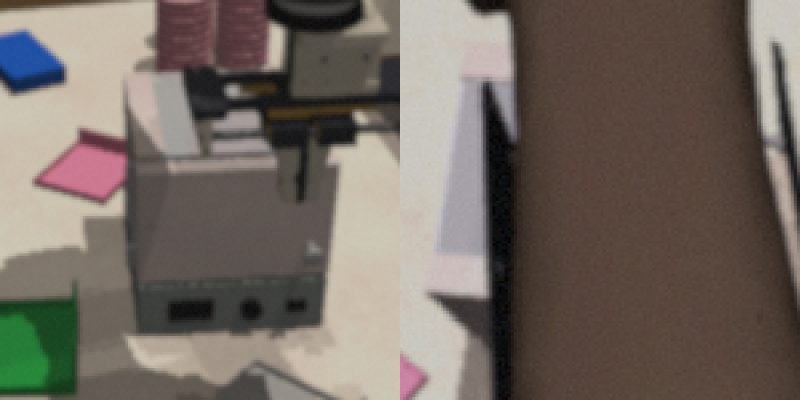

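View pics/t5.png

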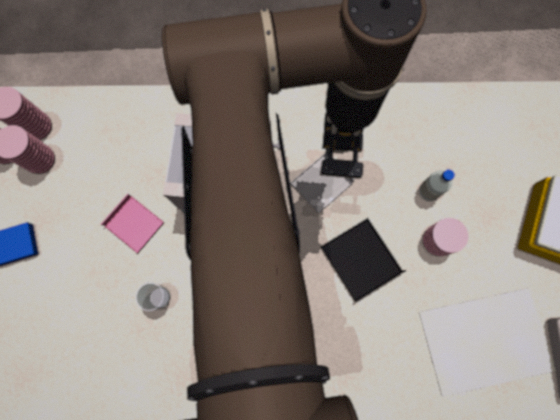

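{"api": "play_rows", "payload": {
  "series": [-0.02,0.02,0.01,0,0,0.03,0.017,0,0,0.03,0.017,0,0,0.03,0.017,0,0,0.03,0.017,0]
}}

```text
time_s: 15.8
tcp_pos: [0.5471, -0.2366, 0.2923]
eef_rot: [-9.8, 89.9, 164.4]
contact_force: [-0.2, -0.8, -0.7]
gripper_width: 0.0001
```

{"api": "play_rows", "payload": {
  "series": [0,0.03,0.017,0,0,0.03,0.017,0,0,0.03,0.017,0,0,0.03,0.017,0,0,0,0,0]
}}

```text
time_s: 16.22
tcp_pos: [0.4651, -0.3516, 0.2925]
eef_rot: [-1.5, 89.9, 172.5]
contact_force: [0.5, 0.7, 0.1]
gripper_width: 0.0007
```

```bash
python3 st.py top:t6.png side:s6.png
python3 - <<'E'
import cv2
a=cv2.imread("pics/s6.png")[110:260,230:380];b=cv2.imread("pics/t6.png")[100:230,155:285]
cv2.imwrite("pics/st6.png",cv2.hconcat([cv2.resize(a,(400,400),interpolation=3),cv2.resize(b,(400,400),interpolation=3)]))
E
```

```text
16.2167 tcp [ 0.4651 -0.3516  0.2925] inc [-0.4511  0.1269  0.2925] w 0.0007 F [0.5 0.7 0.1] J [-17.9   9.9  -5.2   0.  -75.   11.8]
spin to Y -0.0074 tool y in inc [-1.0, 0.007, -0.0] tool x [-0.003  0.    -1.   ]
from hinge: along -0.0207 off inner plane 0.4393 door th seen by tool y 0.007
```

View pics/st6.png

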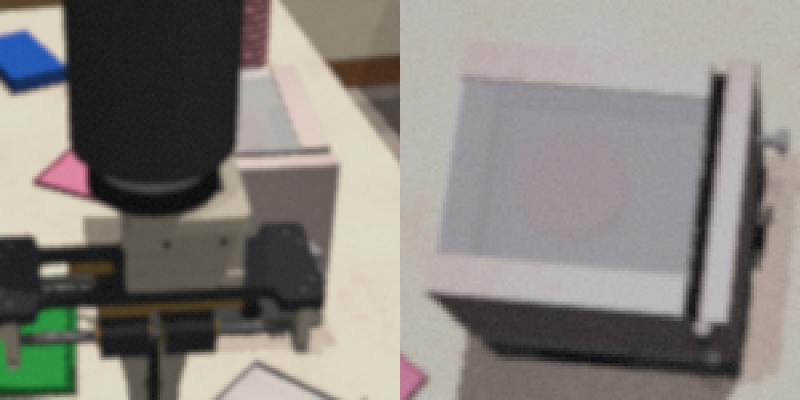

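View pics/t6.png

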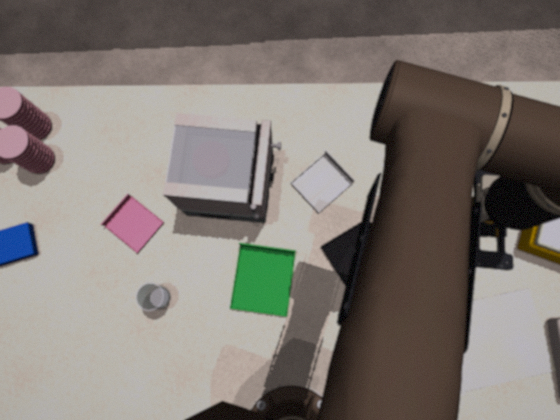

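Run:
```python
from h import *
from plant import capture
import cv2
ims=[capture("top") for _ in range(6)];c=ims[0]
g=cv2.cvtColor(np.mean([i["img"] for i in ims],0).astype(np.uint8),cv2.COLOR_BGR2GRAY).astype(float)
cv2.imwrite("pics/gap.png",cv2.resize(np.mean([i["img"] for i in ims],0).astype(np.uint8)[110:220,235:295],None,fx=5,fy=5,interpolation=3))
E1=[];E2=[];E3=[]
for r in range(128,202,2):
    row=np.interp(np.arange(235,290,.1),np.arange(560),cv2.GaussianBlur(g,(3,3),0)[r]);d=np.gradient(row)
    # gap: strongest minus (roof->gap), then strongest plus, then minus
    xs=np.arange(235,290,.1)
    guess=253+12*(200-r)/80*.9
    w=(xs>245)&(xs<275)
    i2=np.argmax(np.where(w,d,-9)); i1=np.argmin(np.where((xs<xs[i2])&(xs>xs[i2]-8),d,9)); i3=np.argmin(np.where((xs>xs[i2]+2)&(xs<xs[i2]+14),d,9))
    for L,i in ((E1,i1),(E2,i2),(E3,i3)): L.append(ray(c,(xs[i],r),.212)[:2])
for n,L in (("roof",E1),("door in",E2),("door out",E3)):
    L=np.array(L);vx,vy,x0,y0=cv2.fitLine(L.astype(np.float32),cv2.DIST_HUBER,0,1e-4,1e-4).ravel()
    res=np.abs((L-[x0,y0])@[-vy,vx]);print(n,"dir rad",np.arctan2(vy,vx)%np.pi,"res mm",1000*np.median(res),"inc x mid",inc([x0,y0,0])[0].round(4))
```

```text
roof dir rad 3.0355904 res mm 0.7746721938948706 inc x mid -0.0015
door in dir rad 3.0333905 res mm 0.688355711572833 inc x mid -0.0112
door out dir rad 3.0458643 res mm 0.5165436840542299 inc x mid -0.0336
```

View pics/gap.png

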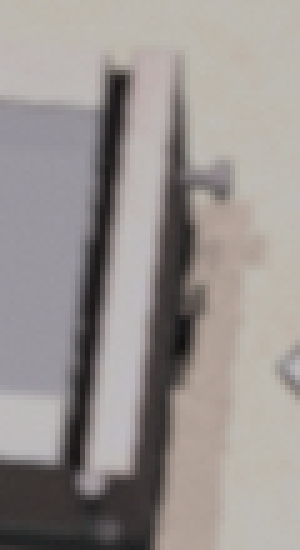

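```bash
python3 -c "
from plant import close_job; print(close_job())"
```

```text
the job is handed in; nothing more can be done
None
```

The tray is pushed home and the door is shut, using pushes only, and the job is handed in. No verdict came back.

- **Tray:** I pushed the aluminium tray's front plate with two slightly parted fingertips. It slid at about 3 N. It then met its stop at about 18 N, where the fingers' position puts the plate's front face at about x = −6 mm, its home position, with the door still open. A picture after backing off showed it flush in the opening.
- **Door:** I swung it shut with the closed fingertips at about 0.6 rad/s, slowing towards the end. It met its stop at about 14 N, with the fingertips within 0.1 mm of the position expected for a shut door.
- **Last checks:**
  - In the top view, the door's inner and outer top edges lie 0.002 and 0.010 rad off the roof's front edge, so it reads as shut within my measuring error. The inner face is at x ≈ −11 mm, against −12 mm expected.
  - Through the roof, the dishes show as a single round disc.
  - The arm ended clear, at about 0 N.
- **Not seen directly:** With the door shut, the tray front and the dishes' tilt cannot be viewed directly, and I did not measure how well the two dishes are centred on each other. In the last top view the arm hid the reagent bottle and the dish pile. The view before it showed them and the beaker where they started, and the moves after that passed with the fingertips at least 0.27 m above the bench.

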